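# Unpin the guard gate and hold it ajar

## Robot

A 6-joint arm with a two-finger parallel gripper is mounted at the origin on a cart in front of the work surface, level with it; the furniture and walls round the work are solid. World frame = base frame: x ahead of the robot, y to its left, z up, the work surface at z = 0. Lengths are in mm, angles in rad, forces in N, time in s.
With the tool pointing down it reaches from about 300 to 775 mm from the base axis. Payload 14.6 kg.
Tool frame: the origin (TCP) lies at the very end of the fingers, on their centre line; the grasp point (between the pads) lies 19 mm behind it; z points along the fingers, y is the line along which they close (so a half turn about z gives the same grasp; the last joint's range is limited). The gripper opens to 94 mm and grips with 3 to 60 N. Pads are 16 mm wide; open, the fingers measure 119 mm over their backs; the gripper's body (75 mm by 177 mm) begins 78 mm behind the grasp point.
Start: joints at [-1.21, 0.3, 1.521, -0, 1.321, -0.067], TCP at [228.17, -500.427, 167.446] pointing down, gripper open.
Joint ranges: [-3.03, 3.03], [-0.79, 2.21], [0.23, 2.52], [-1.04, 4.18], [0, 3.07], [-2.55, 2.55]. Speed limits (rad/s): [2.22, 2.22, 2.57, 3.14, 3.14, 3.14].

## Interface

Orientations are given as a unit quaternion [w, x, y, z].
In Python, from station import get_obs, read_camera, sign_off, search_frame, landmark_of gives the robot as it stands.
- The arm moves only by the tool play_rows, never from a script. Its argument "motion" is one flat list of numbers, 7 for each row, row after row: the shift along the world's x, y, z in cm, then the turn, a rotation vector about the world's x, y, z in rad, then the closure, from -1 (fully open) to 1 (shut). In form: [tx, ty, tz, rx, ry, rz, grip, tx, ty, tz, rx, ry, rz, grip, ...]. A call has exactly 5 rows; each row shifts and turns the commanded pose from where the row before left it; what a row does not reach is not made up. A row lasts 1/12 s, in which the tool goes at most 41.7 mm and 7.16 degrees, less where a joint would pass 70% of its speed; a pose out of reach is approached as far as the arm can. A call is refused whole if a number of a shift passes 4.17 or a number of a turn 0.125, either way. A call with a gripper value outside its range is refused whole. The fingers move at their own pace and stop on an object; "grip_force" is the grip in N (left out, the last holds). Time passes only in rows, so rows that do not move let the fingers close, or fill a call up. It gives the time, the measured TCP pose, the force, the opening and the grip force at its end, in the units of the state.
- get_obs(): the state, without advancing time (a new reading comes with each control period).
- read_camera(name): name is "scene" or "side" or "wrist"; returns a dict with "image" (480x640x3 uint8, red, green, blue), "fx", "fy", "cx", "cy" (pixels), "dist" ([k1, k2, p1, p2, k3] as OpenCV has them; the pictures are not rectified), "camera_from_world" (4x4, takes a point from world to camera coordinates). Camera axes: x right, y up, looking along -z (the intrinsics and any distortion apply to the point x, -y, -z); pixel columns grow to the right and rows downward; lengths in mm; the calibration is good to about 2 mm. A picture is of the moment at which its call begins. There is no depth.
- sign_off(): hands the job in; it is judged then, once.
Trained networks look in a picture, given as the dict that the camera call returned (one of the last four; its "shot" number tells which), for a name from the list of things; names that differ only in an ending like _2 or _b are one class to them, and where a whole thing is asked for, a point or a joint stands for the part that bears it (a point fixed in the world has none). Each returns a list of dicts, best first, with "confidence" (0 to 1); they miss things now and then, are a little off and sometimes report something else, mostly with a low value. They report only what shows in the picture. A call takes as long as a camera call. They do not tell look-alikes from the thing itself.
- search_frame(thing, picture): "extent" ([centre column, centre row, width, height] as shares, 0 to 1, of the picture: columns of its width, rows of its height, round what is visible of it).
- landmark_of(thing, picture): "point" ([row, column] as shares, 0 to 1, of the picture: columns of its width, rows of its height: a listed point, or the origin of a listed thing).
The state is a dict: "t": time; "joints": joint angles; "joint_vel": joint speeds; "tau": joint torques, N m; "eef_pos": TCP position; "eef_rot": TCP orientation; "wrist_force": force on the tool from outside, world axes, zero at the start; "ft_torque": the same for the moment, N m; "grip_width": finger opening in mm; "finger_force": force on a finger pad.
Only numpy, scipy, OpenCV 4.12 (cv2) and the standard library are available. Lean on these libraries where they do the work, as an engineer would, in place of code of your own. Each camera call takes 0.05 s, during which the arm holds its last target. There are 200 camera calls.

## Task

Free the guard's gate for an inspection: take the lock pin out of its socket on the gate and stand it fully home in any hole of the pin rack, then draw the gate's sagging barrel bolt by its upright handle, lifting it over the keeper's bent-up lip as you pull. Swing the gate about 30 degrees open towards you by the same handle. The gate shuts itself if let go, so finish still holding the handle, with the gate held still at that opening and the bolt still clear of the keeper; leave the tape roll, grease tin and spanner alone.

Things in the scene. Friction and masses are not known exactly. Their poses are not given: they have to be found in the camera images.
- guard: low aluminium guard, 150 x 310 mm base plate, 112 mm high, fixed to the bench, with an actuator inside. Origin under the centre of its base plate; its x axis points from the gate to its back, its y axis from the keeper's post to the hinge post. The gate is its front (the -x side, towards the robot), 249 mm wide, top rail 100 mm above the bench.
- gate_hinge (a point): point on the gate's upright hinge line at the +y end of the gate, 100 mm above the bench
- gate (a joint): gate angle in rad: 0 shut; grows to 1.2 as the free (-y) end swings to the guard's -x, towards the robot. A spring shuts it with 0.3 Nm at 0 and 0.56 Nm at 0.52 rad, so it needs 2 to 4 N at the handle
- bolt_draw (a joint): travel of the barrel bolt along the gate in m: 0 shot, up to 0.05 fully drawn, towards the hinge (guard's +y with the gate shut). The bolt is clear of the keeper from 0.032. It slides with about 1 N of friction and stays where it is left. Until lifted, its hooked nose is stopped at about 0.008 by the keeper's bent-up lip; with the lock pin in place it is stopped at 0.003
- bolt_lift (a joint): lift of the bolt in its worn guides in m: 0 sagging (it falls back by its weight, about 0.3 kg), up to 0.02. The nose hooks 10 mm behind the lip, so it passes with a lift of 0.012 to 0.018; past the lip (0.028 and more of draw) it may sag again
- bolt_handle: the bolt's upright round handle: a dark barrel 20 mm across and 39 mm high on a 10 mm stem, rigid with the bolt. Origin on the bolt's axis, 85 mm above the bench when sagging, 22 mm in front of the gate's middle plane and 210 mm from the hinge line when shot; z up
- handle_grip (a point): centre of that round handle, 58 mm above the bolt's axis: 143 mm above the bench when sagging. The handle's top is 22 mm higher; the guide loops below it end 114 mm above the bench
- pin_grip (a point): centre of the lock pin's round grip, 20 mm across, 40 mm high. The pin is 105 mm long in all: a 12 mm round shank 60 mm long with a chamfered foot, a 26 mm collar 5 mm thick, then this grip; its z axis runs from foot to grip. It weighs about 80 g. It starts upright in a 20 mm deep, 14 mm wide hole of a block on the gate's front, 79 mm from the bolt's handle towards the hinge, the grip's centre 140 mm above the bench
- pin_foot (a point): centre of the pin's foot, 85 mm below the grip's centre
- pin_rack_hole0 (a point): centre of the mouth of one of the three upright holes in the pin rack: a fixed grey block, 50 x 130 x 50 mm, standing on the bench left of the guard; holes 15 mm wide, chamfered, 40 mm deep, in a row 40 mm apart, mouths 50 mm above the bench. All start empty
- pin_rack_hole1 (a point): the same, middle hole
- pin_rack_hole2 (a point): the same, other end hole
- tape_roll: roll of black tape lying flat, 66 mm wide, 19 mm high, a bystander; origin under its centre
- grease_tin: round clear tin with a green lid, 69 mm wide, 33 mm high, a bystander; origin under its centre
- spanner: spanner lying flat, 26 x 146 x 6 mm, a bystander; origin under its centre
Not all that is in view belongs to the job. Of the things that look like the part that bears pin_grip, the smaller one is meant.

How it is judged (in metres and radians):
On the way, in this order (a step that is already met when the one before it is completed fails the run):
1. the lock pin stands home in a hole of the rack, the gate still shut (((horizontal distance between pin_foot and pin_rack_hole0 below 0.004 m and z of pin_foot in the frame of pin_rack_hole0 below -0.035 m and angle between pin_grip's own z axis and vertical below 0.17 rad) or (horizontal distance between pin_foot and pin_rack_hole1 below 0.004 m and z of pin_foot in the frame of pin_rack_hole1 below -0.035 m and angle between pin_grip's own z axis and vertical below 0.17 rad) or (horizontal distance between pin_foot and pin_rack_hole2 below 0.004 m and z of pin_foot in the frame of pin_rack_hole2 below -0.035 m and angle between pin_grip's own z axis and vertical below 0.17 rad)) and value of joint gate below 0.08 rad), for 0.2 s.
2. the bolt is drawn clear of the keeper by its handle, the gate still nearly shut (value of joint bolt_draw above 0.032 m and value of joint gate below 0.15 rad and contact force between the fingers and bolt_handle above 1 N), for 0.1 s.
At the end, for the whole second after the job is handed in: Pin upright (10 degrees) in a rack hole, foot within 4 mm of its axis and 35 mm or more down; bolt drawn 32 mm or more; gate still, 22 to 38 degrees open (0.38 to 0.67 rad); fingers still on the bolt's handle (over 1 N). Ends holding (((horizontal distance between pin_foot and pin_rack_hole0 below 0.004 m and z of pin_foot in the frame of pin_rack_hole0 below -0.035 m and angle between pin_grip's own z axis and vertical below 0.17 rad) or (horizontal distance between pin_foot and pin_rack_hole1 below 0.004 m and z of pin_foot in the frame of pin_rack_hole1 below -0.035 m and angle between pin_grip's own z axis and vertical below 0.17 rad) or (horizontal distance between pin_foot and pin_rack_hole2 below 0.004 m and z of pin_foot in the frame of pin_rack_hole2 below -0.035 m and angle between pin_grip's own z axis and vertical below 0.17 rad)) and value of joint bolt_draw above 0.032 m and value of joint gate between 0.38 and 0.67 rad and velocity of joint gate between -0.05 and 0.05 rad/s and contact force between the fingers and bolt_handle above 1 N); the arm keeps its last pose, push and grip.
It fails at once if the bolt is forced through the keeper's lip without being lifted (value of joint bolt_draw between 0.013 and 0.022 m and value of joint bolt_lift below 0.005 m).
It fails at once if the gate is forced open with the bolt still in the keeper (value of joint gate above 0.06 rad and value of joint bolt_draw below 0.02 m).
It fails at once if the tape roll is disturbed (moved more than 30 mm) (distance of tape_roll from where it was at the start of the episode above 0.03 m).
It fails at once if the grease tin is disturbed (moved more than 30 mm) (distance of grease_tin from where it was at the start of the episode above 0.03 m).
It fails at once if the spanner is disturbed (moved more than 30 mm) (distance of spanner from where it was at the start of the episode above 0.03 m).
It also fails if it takes over 58 s, if anything falls off the work surface, if the arm or the gripper's body presses on something with over 40 N, if the wrist force passes 120 N, or if a joint passes its speed limit or range.

## Working session

There is one attempt and no reset: what is moved stays moved. The work goes in short steps, Python scripts to look and compute and a tool call to move; the robot and the scene stay as the last step left them, time stands still between calls to the robot, and variables do not carry over. Pictures are saved under pics/ and viewed, at most 10 in all, crops included, and the job is handed in when it is done.

Besides the shell and the picture viewer there is one more tool, called after "Request:" by a JSON object that holds its "op" and its "data". play_rows: Moves the arm, as the interface text tells. Its arguments: {"type":"object","properties":{"motion":{"type":"array"},"grip_force":{"type":"number"}},"required":["motion"]}

```bash
mkdir -p pics; cat > h.py <<'E'
import numpy as np, cv2
from station import *
def K(p): return np.array([[p["fx"],0,p["cx"]],[0,p["fy"],p["cy"]],[0,0,1.]])
def ray(p,u,v):
    n=cv2.undistortPoints(np.array([[[u,v]]],float),K(p),np.array(p["dist"],float))[0,0]
    T=np.array(p["camera_from_world"]);R=T[:3,:3]
    d=R.T@np.array([n[0],-n[1],-1.]);return -R.T@T[:3,3],d/np.linalg.norm(d)
def atz(p,u,v,z):
    o,d=ray(p,u,v);return o+d*(z-o[2])/d[2]
def tri(obs):
    A=np.zeros((3,3));b=np.zeros(3)
    for p,u,v in obs:
        o,d=ray(p,u,v);M=np.eye(3)-np.outer(d,d);A+=M;b+=M@o
    x=np.linalg.solve(A,b)
    return x,[float(np.linalg.norm(np.cross(x-ray(*q)[0],ray(*q)[1]))) for q in obs]
def proj(p,X):
    T=np.array(p["camera_from_world"]);c=T[:3,:3]@np.array(X,float)+T[:3,3]
    q=cv2.projectPoints(np.array([[c[0],-c[1],-c[2]]]),np.zeros(3),np.zeros(3),K(p),np.array(p["dist"],float))[0];return q[0,0]
def lm(t,p,n=3):
    return [(round(r["point"][1]*640,1),round(r["point"][0]*480,1),round(r["confidence"],2)) for r in landmark_of(t,p)[:n]]
def save(p,f): cv2.imwrite("pics/"+f,p["image"][:,:,::-1])
E
python3 - <<'E'
from h import *
np.set_printoptions(precision=1,suppress=True)
P={n:read_camera(n) for n in("scene","side")}
for n,p in P.items():
    save(p,n+"0.png");print(n,ray(p,320,240))
    for t in("guard","gate_hinge","handle_grip","pin_grip","pin_foot","pin_rack_hole0","pin_rack_hole1","pin_rack_hole2","tape_roll","grease_tin","spanner"):
        print(t,lm(t,p))
E
```

```text
scene (array([ 192.5, -518.4,  840.1]), array([ 0.3,  0.6, -0.8]))
guard [(372.1, 250.3, 0.72)]
gate_hinge [(316.6, 199.8, 0.83)]
handle_grip [(346.3, 226.4, 0.59), (373.0, 249.0, 0.5), (259.8, 257.0, 0.29)]
pin_grip [(373.3, 327.1, 0.9), (348.5, 223.5, 0.51)]
pin_foot [(368.9, 355.4, 0.74), (348.2, 252.1, 0.68)]
pin_rack_hole0 [(252.2, 187.8, 0.94), (240.0, 170.0, 0.86), (245.6, 179.9, 0.65)]
pin_rack_hole1 [(252.2, 187.8, 0.94), (240.0, 170.0, 0.86), (245.6, 179.9, 0.65)]
pin_rack_hole2 [(252.2, 187.8, 0.94), (240.0, 170.0, 0.86), (245.6, 179.9, 0.65)]
tape_roll [(256.6, 257.7, 0.71), (242.5, 180.7, 0.69), (308.2, 180.1, 0.52)]
grease_tin [(306.6, 177.9, 0.58)]
spanner [(448.5, 361.9, 0.86)]
side (array([-165.2, -283.3, 1226.6]), array([ 0.5,  0.2, -0.8]))
guard [(337.3, 230.3, 0.6), (366.7, 228.5, 0.37)]
gate_hinge []
handle_grip [(365.6, 224.9, 0.55)]
pin_grip [(403.7, 286.3, 0.57), (330.2, 225.5, 0.51)]
pin_foot [(330.5, 241.1, 0.47)]
pin_rack_hole0 [(178.7, 224.5, 0.89), (205.1, 238.1, 0.74), (190.2, 227.7, 0.72)]
pin_rack_hole1 [(178.7, 224.5, 0.89), (205.1, 238.1, 0.74), (190.2, 227.7, 0.72)]
pin_rack_hole2 [(178.7, 224.5, 0.89), (205.1, 238.1, 0.74), (190.2, 227.7, 0.72)]
tape_roll []
grease_tin []
spanner [(455.4, 284.4, 0.78)]
```

View pics/scene0.png

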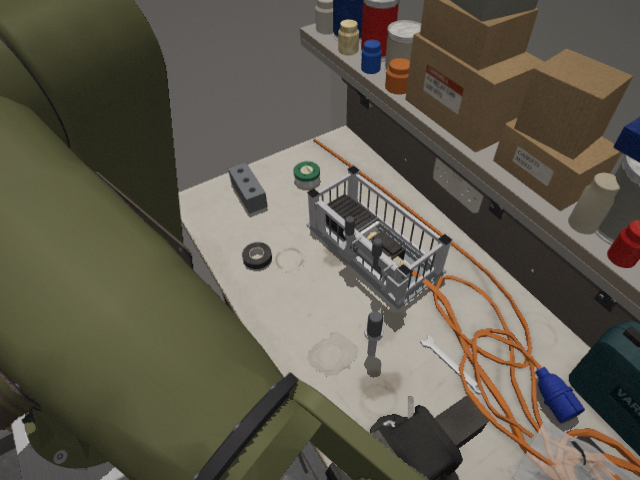

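View pics/side0.png

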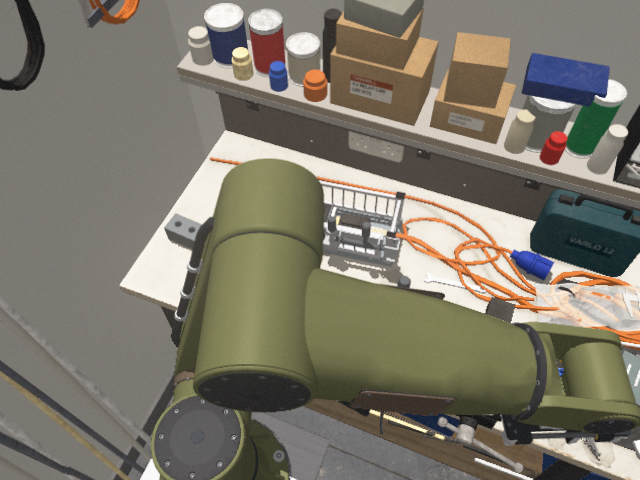

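```bash
python3 - <<'E'
from h import *
np.set_printoptions(precision=1,suppress=True)
s=read_camera("scene");d=read_camera("side")
print("pinA",tri([(s,348.5,223.5),(d,330.2,225.5)]))
print("pinB",tri([(s,373.3,327.1),(d,403.7,286.3)]))
print("handle",tri([(s,373,249),(d,365.6,224.9)]))
for q in [(252.2,187.8),(245.6,179.9),(240,170)]: print("hole s",atz(s,*q,50))
for q in [(178.7,224.5),(190.2,227.7),(205.1,238.1)]: print("hole d",atz(d,*q,50))
print("hinge",atz(s,316.6,199.8,100))
E
```

```text
pinA (array([558. ,  -1.3, 139.9]), [3.913757631787176, 3.913757631787216])
pinB (array([ 478.9, -202.8,  110.1]), [2.34829865030412, 2.34829865030397])
handle (array([566.3, -82. , 152.5]), [7.90176649940123, 7.901766499401239])
hole s [478.9 293.7  50. ]
hole s [477.9 328.3  50. ]
hole s [482.3 369.6  50. ]
hole d [479.1 367.2  50. ]
hole d [481.  336.4  50. ]
hole d [467.1 287.9  50. ]
hinge [563.8 128.5 100. ]
```

The scene picture shows the rack at (248,188), tape at (257,256), tin at (307,175) and spanner at (450,362). There are two pin look-alikes: one in the gate's block at (348,224), and one standing free on the bench at (375,325). I take the one on the gate: its grip height triangulates to 140 mm and it sits about 79 mm from the handle at (376,250). The side picture is mostly covered by the arm. I'll check an enlarged crop and read the arm's orientation.

```bash
python3 - <<'E'
from h import *
s=read_camera("scene")
c=s["image"][160:390,290:480,::-1]
cv2.imwrite("pics/crop1.png",cv2.resize(c,None,fx=2.6,fy=2.6,interpolation=cv2.INTER_CUBIC))
o=get_obs();print(o["eef_rot"],o["eef_pos"],o["wrist_force"],o["grip_width"])
from scipy.spatial.transform import Rotation as R
q=o["eef_rot"];print(R.from_quat([*q[1:],q[0]]).as_matrix().round(3))
w=read_camera("wrist");print(ray(w,320,240))
E
```

```text
[ 7.99067825e-06  9.77215346e-01  2.12250247e-01 -2.71602407e-06] [ 228.15841115 -500.43814052  167.4613455 ] [ 0.47705354 -0.33539284  0.26997984] 94.07138967661473
[[ 0.91   0.415 -0.   ]
 [ 0.415 -0.91  -0.   ]
 [-0.     0.    -1.   ]]
(array([ 304.43919574, -466.98261523,  385.33453717]), array([-0.26115971, -0.1025459 , -0.95983329]))
```

View pics/crop1.png

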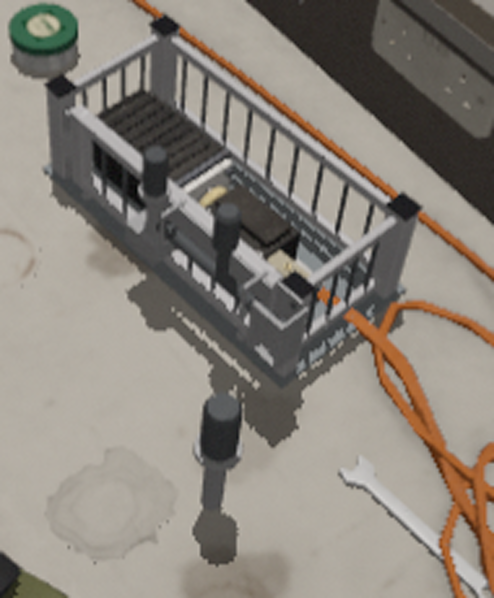

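The crop confirms it: the slim pin at crop (155,170) stands in the gate's block and is the smaller one. The thicker pin at crop (220,430) stands free on the bench, so I'll leave it alone. Next I move to a viewing pose above the gate.

Request:
{"op": "play_rows", "data": {"motion": [0.6, 1.5, 3, 0, 0, -0.02, -1, 0.6, 1.5, 3, 0, 0, -0.02, -1, 0.6, 1.5, 3, 0, 0, -0.02, -1, 0.6, 1.5, 3, 0, 0, -0.02, -1, 0.6, 1.5, 3, 0, 0, -0.02, -1]}}

```text
t: 1.82
eef_pos: [258.3, -424.5, 319.0]
eef_rot: [0.0, 0.987, 0.163, 0.0]
wrist_force: [-0.6, 0.6, -0.1]
grip_width: 94.2
finger_force: 0.0
```

Request:
{"op": "play_rows", "data": {"motion": [1.2, 2.6, 0, 0, 0, -0.02, -1, 1.2, 2.6, 0, 0, 0, -0.02, -1, 1.2, 2.6, 0, 0, 0, -0.02, -1, 1.2, 2.6, 0, 0, 0, -0.02, -1, 1.2, 2.6, 0, 0, 0, -0.02, -1]}}

```text
t: 2.23
eef_pos: [318.4, -294.1, 317.6]
eef_rot: [0.0, 0.994, 0.113, 0.0]
wrist_force: [1.2, -1.4, -1.8]
grip_width: 94.2
finger_force: 0.0
```

Request:
{"op": "play_rows", "data": {"motion": [1.2, 2.6, 0, 0, 0, -0.02, -1, 1.2, 2.6, 0, 0, 0, -0.02, -1, 1.2, 2.6, 0, 0, 0, -0.02, -1, 1.2, 2.6, 0, 0, 0, -0.02, -1, 1.2, 2.6, 0, 0, 0, -0.02, -1]}}

```text
t: 2.65
eef_pos: [378.5, -164.1, 317.6]
eef_rot: [0.0, 0.998, 0.063, 0.0]
wrist_force: [1.2, 0.3, 0.3]
grip_width: 93.7
finger_force: 0.0
```

Request:
{"op": "play_rows", "data": {"motion": [1.2, 2.6, 0, 0, 0, -0.02, -1, 1.2, 2.6, 0, 0, 0, -0.02, -1, 1.2, 2.6, 0, 0, 0, -0.02, -1, 0, 0, 0, 0, 0, -0.02, -1, 0, 0, 0, 0, 0, -0.02, -1]}}

```text
t: 3.07
eef_pos: [414.4, -86.6, 317.4]
eef_rot: [0.0, 1.0, 0.015, -0.0]
wrist_force: [-0.7, -0.2, 0.7]
grip_width: 93.6
finger_force: 0.0
```

```bash
cat > look.py <<'E'
import sys
from h import *
np.set_printoptions(precision=1,suppress=True)
P={n:read_camera(n) for n in("scene","side","wrist")}
o=get_obs();print(o["t"],o["eef_pos"],o["eef_rot"].round(3) if hasattr(o["eef_rot"],"round") else o["eef_rot"])
for t in("handle_grip","pin_grip","gate_hinge","pin_rack_hole0"):
    for n,p in P.items(): print(t,n,lm(t,p,4))
save(P["wrist"],sys.argv[1])
E
python3 look.py w1.png
```

```text
3.2167 [413.9 -88.2 317.5] [0. 1. 0. 0.]
handle_grip scene [(375.9, 249.4, 0.72), (351.3, 221.9, 0.43)]
handle_grip side [(363.1, 229.4, 0.66)]
handle_grip wrist [(323.9, 40.6, 0.96)]
pin_grip scene [(348.7, 226.8, 0.69), (373.8, 323.1, 0.67)]
pin_grip side [(403.3, 283.2, 0.65), (331.5, 224.3, 0.55)]
pin_grip wrist [(434.7, 144.6, 0.92), (238.4, 56.3, 0.68)]
gate_hinge scene []
gate_hinge side [(338.2, 227.8, 0.7)]
gate_hinge wrist [(117.3, 54.8, 0.63), (323.8, 39.9, 0.29)]
pin_rack_hole0 scene [(238.3, 169.3, 0.66), (252.8, 188.6, 0.58), (244.3, 178.8, 0.58), (346.7, 251.5, 0.47)]
pin_rack_hole0 side []
pin_rack_hole0 wrist [(23.9, 142.5, 0.8)]
```

View pics/w1.png

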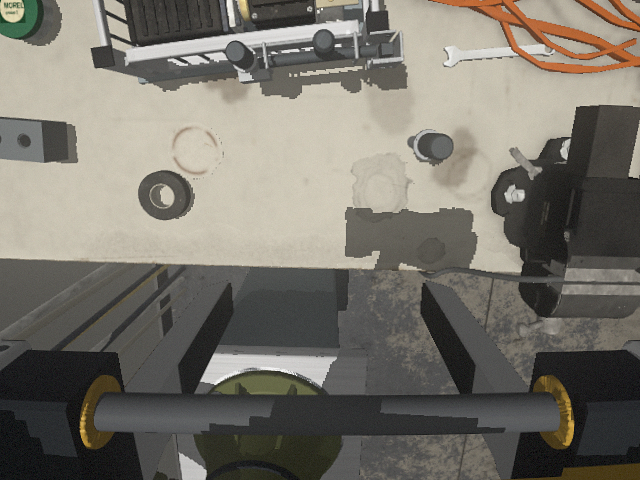

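The wrist picture shows the gate front at the top: pin grip at (238,56), handle at (324,41), hinge post cap at (105,57). The rack edge is at (25,140) and the decoy pin at (433,146). I'll compute positions from these.

```bash
python3 - <<'E'
from h import *
np.set_printoptions(precision=1,suppress=True)
w=read_camera("wrist");s=read_camera("scene");d=read_camera("side")
H=lm("handle_grip",w,1)[0][:2];P=(238.4,56.3)
print("handle z143",atz(w,*H,143),"tri",tri([(w,*H),(s,375.9,249.4),(d,363.1,229.4)]))
print("pin z140",atz(w,*P,140),"tri",tri([(w,*P),(s,348.7,225.5),(d,331.5,224.8)]))
print("decoy",tri([(w,434.7,144.6),(s,373.8,325),(d,403.3,284)]))
print("post corner cap hinge",atz(w,117.3,54.8,100)," rack hole",atz(w,23.9,142.5,50))
# gate-front line fit: top rail
for q in [(140,64),(360,39)]: print(atz(w,*q,100))
E
```

```text
handle z143 [572.5 -84.5 143. ] tri (array([572. , -80. , 137.2]), [4.669738356498404, 1.822818404161378, 5.020035759287596])
pin z140 [559.4  -2.2 140. ] tri (array([559.7,  -2.5, 137.2]), [0.9162368891530391, 1.2442608596403608, 1.9055584381256212])
decoy (array([ 482.2, -200.8,  112.3]), [0.48124021726534955, 3.140126243066713, 2.886515125071275])
post corner cap hinge [566.4 134.  100. ]  rack hole [473.  291.2  50. ]
[557.2 110.3 100. ]
[ 585.2 -118.1  100. ]
```

Request:
{"op": "play_rows", "data": {"motion": [1.8, 1.1, -1.1, 0, 0, 0.02, -1, 1.8, 1.1, -1.1, 0, 0, 0.02, -1, 1.8, 1.1, -1.1, 0, 0, 0.02, -1, 1.8, 1.1, -1.1, 0, 0, 0.02, -1, 1.8, 1.1, -1.1, 0, 0, 0.02, -1]}}

```text
t: 4.43
eef_pos: [505.0, -31.8, 261.8]
eef_rot: [0.0, 0.998, 0.064, -0.0]
wrist_force: [0.1, -0.3, 0.3]
grip_width: 93.8
finger_force: 0.0
```

Request:
{"op": "play_rows", "data": {"motion": [1.8, 1.1, -1.1, 0, 0, 0.02, -0.5, 1.8, 1.1, -1.1, 0, 0, 0, -0.5, 1.8, 0.9, -1.1, 0, 0, 0, -0.5, 0, 0, 0, 0, 0, 0, -0.5, 0, 0, 0, 0, 0, 0, -0.5]}}

```text
t: 4.85
eef_pos: [558.1, -1.1, 228.5]
eef_rot: [-0.0, 0.997, 0.074, -0.001]
wrist_force: [-0.4, 0.1, 0.7]
grip_width: 70.6
finger_force: 0.0
```

```bash
python3 look.py w2.png
```

```text
5.0 [557.9  -1.8 230.3] [0.  1.  0.1 0. ]
handle_grip scene [(375.3, 249.0, 0.68)]
handle_grip side [(365.5, 227.9, 0.46)]
handle_grip wrist [(429.1, 230.7, 0.69)]
pin_grip scene [(373.1, 326.2, 0.75), (347.3, 223.0, 0.62)]
pin_grip side [(404.5, 285.3, 0.76), (328.3, 225.3, 0.5)]
pin_grip wrist [(517.9, 330.2, 0.94), (328.7, 229.7, 0.76)]
gate_hinge scene [(258.2, 259.0, 0.73), (319.5, 197.3, 0.57)]
gate_hinge side [(281.6, 211.4, 0.94), (451.1, 286.8, 0.36)]
gate_hinge wrist [(178.3, 191.8, 0.71)]
pin_rack_hole0 scene [(243.1, 180.6, 0.93), (240.7, 171.2, 0.92), (253.1, 187.0, 0.82)]
pin_rack_hole0 side []
pin_rack_hole0 wrist [(17.0, 235.3, 0.78), (49.2, 248.1, 0.61)]
```

View pics/w2.png

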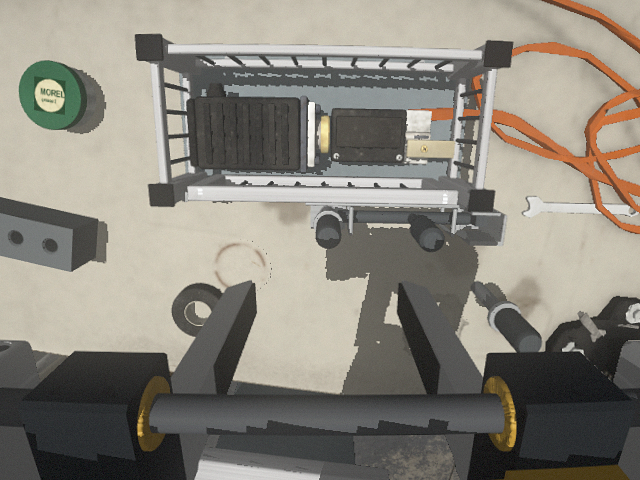

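The wrist picture now squares with the guard: pin grip at (328,230), handle at (428,232), rack holes at (16,238) and (50,246). The gap between the fingertips is around (327,285).

```bash
python3 - <<'E'
from h import *
np.set_printoptions(precision=1,suppress=True)
w=read_camera("wrist");s=read_camera("scene");d=read_camera("side")
o=get_obs();print(o["eef_pos"],"tcp px",proj(w,o["eef_pos"]))
for r in range(1): print(lm("pin_grip",w),lm("handle_grip",w))
print("handle z143",atz(w,429,231,143),"tri",tri([(w,429,231),(s,375.5,249.2)]))
print("pin z140",atz(w,328.5,230,140),"tri",tri([(w,328.5,230),(s,348.0,224.5)]))
a=atz(w,190,192,100);b=atz(w,455,198,100);print(a,b,"yaw",np.arctan2(-(a-b)[0],(a-b)[1]))
for q in [(14.5,238),(50,246)]: print("hole",atz(w,*q,50))
for c,k in((w,[(150,193),(481,200)]),): print([atz(c,*q,112) for q in k])
E
```

```text
[558.2  -1.4 229.4] tcp px [324.4 272.4]
[(518.9, 330.7, 0.8), (328.9, 231.4, 0.67)] [(425.7, 227.6, 0.97)]
handle z143 [572.8 -84.  143. ] tri (array([570.3, -83.5, 139.7]), [2.374548851076035, 2.3745488510761663])
pin z140 [560.9  -4.  140. ] tri (array([560.1,  -2.8, 141.3]), [1.582798873317908, 1.582798873317881])
[567.2 122.1 100. ] [ 596.7 -113.9  100. ] yaw 0.12457458644591836
hole [478.4 331.3  50. ]
hole [475.3 290.3  50. ]
[array([563.9, 153.2, 112. ]), array([ 600.1, -132.8,  112. ])]
```

Pin at (560.7,-3.5) and handle at about (571.5,-82.5) are consistent with a 79 mm spacing and a yaw of 0.125. I'll descend on the pin.

Request:
{"op": "play_rows", "data": {"motion": [0.25, -0.2, -2, 0, 0, -0.02, -0.5, 0, 0, -2.5, 0, 0, 0, -0.5, 0, 0, -2.5, 0, 0, 0, -0.5, 0, 0, -2.2, 0, 0, 0, -0.5, 0, 0, -1.5, 0, 0, 0, -0.5]}}

```text
t: 6.27
eef_pos: [559.9, -3.4, 120.2]
eef_rot: [-0.0, 0.998, 0.064, -0.001]
wrist_force: [0.1, -0.2, -0.3]
grip_width: 70.7
finger_force: 0.0
```

Request:
{"op": "play_rows", "data": {"motion": [0, 0, 0, 0, 0, 0, 0.2, 0, 0, 0, 0, 0, 0, 0.5, 0, 0, 0, 0, 0, 0, 1, 0, 0, 0, 0, 0, 0, 1, 0, 0, 0, 0, 0, 0, 1], "grip_force": 25}}

```text
t: 6.68
eef_pos: [561.2, -3.5, 123.6]
eef_rot: [0.0, 0.998, 0.064, 0.001]
wrist_force: [-0.1, 0.2, -0.2]
grip_width: 40.7
finger_force: 0.0
```

Request:
{"op": "play_rows", "data": {"motion": [0, 0, 0, 0, 0, 0, 1, 0, 0, 0, 0, 0, 0, 1, 0, 0, 0, 0, 0, 0, 1, 0, 0, 0, 0, 0, 0, 1, 0, 0, 0, 0, 0, 0, 1], "grip_force": 25}}

```text
t: 7.1
eef_pos: [560.7, -3.4, 122.5]
eef_rot: [-0.0, 0.998, 0.064, -0.0]
wrist_force: [-0.4, -0.4, -0.3]
grip_width: 7.6
finger_force: 0.0
```

The opening went to 7.6 mm with no finger force, so I missed it. I'll look.

```bash
python3 - <<'E'
from h import *
w=read_camera("wrist");s=read_camera("scene")
a=cv2.resize(w["image"][100:400,200:500],(400,400));b=cv2.resize(s["image"][170:300,290:420],(400,400),interpolation=cv2.INTER_CUBIC)
cv2.imwrite("pics/c3.png",np.hstack([a,b])[:,:,::-1])
o=get_obs();print(o["grip_width"],o["eef_pos"],lm("pin_grip",w),lm("pin_grip",s),proj(w,o["eef_pos"]))
E
```

```text
0.8809095259751092 [560.66077702  -3.44260709 122.42650613] [(324.5, 287.0, 0.95), (585.3, 402.6, 0.78), (170.4, 361.9, 0.37)] [(374.7, 325.4, 0.75), (350.7, 223.5, 0.7), (372.3, 248.1, 0.44)] [324.53718361 272.53530847]
```

View pics/c3.png

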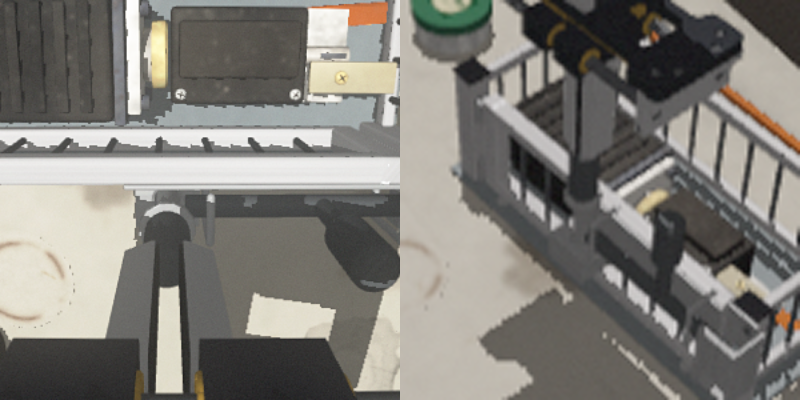

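The crop shows the pin still standing, with the fingers shut on its robot side, so the pin is further +x than I measured. I'll re-measure it.

```bash
python3 - <<'E'
from h import *
np.set_printoptions(precision=1,suppress=True)
w=read_camera("wrist");s=read_camera("scene")
print("z140",atz(w,325,283,140),"ztop160 front/back",atz(w,326,313,160),atz(w,325.5,275,160))
print("collar z117.5",atz(w,325,257,117),lm("pin_foot",w),lm("pin_grip",w))
print("tri",tri([(w,325,282),(s,350.7,223.5)]), tri([(w,325,282),(s,348,224.5)]))
for X in([560.7,-3.5,140],[578,-5,140],[560.7,-3.5,160],[578,-5,160],[578,-5,120]): print(X,proj(w,X),proj(s,X))
cv2.imwrite("pics/c4.png",cv2.resize(w["image"][230:330,270:400,::-1],None,fx=6,fy=6,interpolation=cv2.INTER_CUBIC))
E
```

```text
z140 [561.3  -3.7 140. ] ztop160 front/back [553.4  -5.2 160. ] [573.8  -2.4 160. ]
collar z117.5 [568.5  -2.7 117. ] [(515.1, 326.2, 0.77), (321.0, 241.4, 0.59), (325.9, 285.9, 0.19)] [(325.6, 287.7, 0.82), (586.6, 400.4, 0.64)]
tri (array([563.7,  -3.7, 143.7]), [0.38473409524730423, 0.3847340952474655]) (array([560.7,  -2.3, 140.1]), [1.7776690348988744, 1.7776690348988728])
[560.7, -3.5, 140] [324.5 284. ] [349.2 225.2]
[578, -5, 140] [331.4 254.7] [356.7 222.2]
[560.7, -3.5, 160] [324.4 299.4] [349.4 218.4]
[578, -5, 160] [331.9 267.6] [357.1 215.4]
[578, -5, 120] [330.9 243.9] [356.4 228.8]
```

View pics/c4.png

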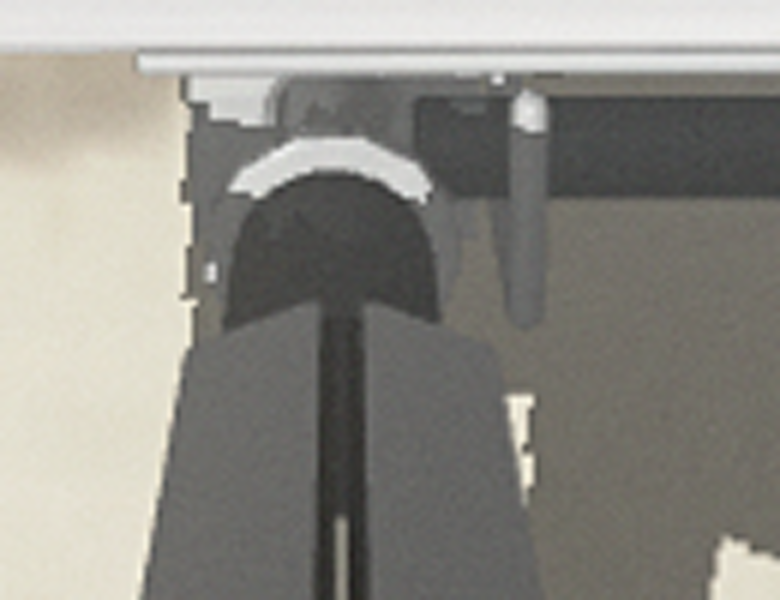

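```bash
python3 - <<'E'
from h import *
np.set_printoptions(precision=1,suppress=True)
w=read_camera("wrist");s=read_camera("scene");o=get_obs();t=np.array(o["eef_pos"])
print(o["grip_width"],o["finger_force"],t,"fx",w["fx"],w["dist"])
T=np.array(w["camera_from_world"]);print("TCP in cam",T[:3,:3]@t+T[:3,3])
for dx,dz in((0,0),(8,0),(-8,0),(0,19),(8,19),(0,40),(8,40)): 
    X=t+[dx,0,dz];print(dx,dz,proj(w,X),proj(s,X))
print("pixel per mm of y",proj(w,t+[8,10,0])-proj(w,t+[8,-10,0]),proj(w,t+[8,10,40])-proj(w,t+[8,-10,40]))
a=w["image"][225:330,275:380];b=s["image"][195:255,315:385]
cv2.imwrite("pics/c5.png",np.hstack([cv2.resize(a,(400,400)),cv2.resize(b,(400,343)) if 0 else cv2.resize(b,(400,400),interpolation=cv2.INTER_CUBIC)])[:,:,::-1])
E
```

```text
0.2824333950490153 0.0 [560.7  -3.4 122.4] fx 393.08350278631366 [-0.1  0.   0.   0.   0. ]
TCP in cam [  -1.1  -19.  -232.6]
0 0 [324.5 272.5] [349. 231.]
8 0 [326.2 259.9] [352.2 229.4]
-8 0 [322.8 285. ] [345.7 232.6]
0 19 [324.4 285.1] [349.2 224.7]
8 19 [326.3 271.4] [352.5 223.1]
0 40 [324.2 301.6] [349.4 217.6]
8 40 [326.3 286.7] [352.8 215.9]
pixel per mm of y [-33.8  -4.1] [-40.6  -4.8]
```

View pics/c5.png

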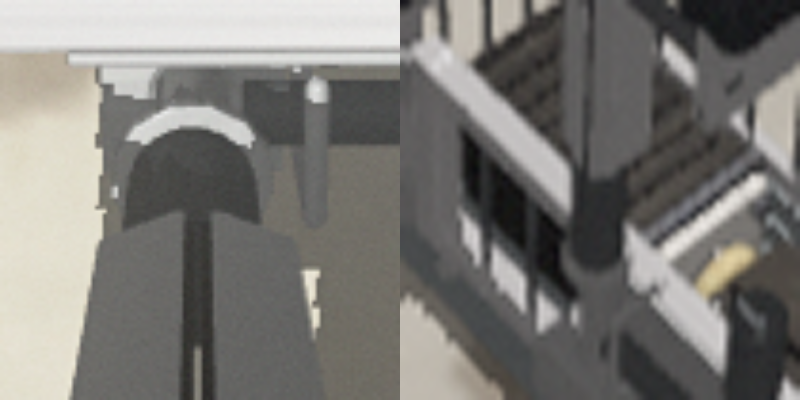

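The picture shows the fingertips at wrist row 284, just above the pin's top, at about 2.05 px/mm. That puts the real finger ends about 38-40 mm above the reported TCP. The pin itself is untouched and its measured spot still agrees. I'll open, go down 36 mm more and grip.

Request:
{"op": "play_rows", "data": {"motion": [0, 0, 0.3, 0, 0, 0, -0.5, 0, 0, 0, 0, 0, 0, -0.5, 0, 0, 0, 0, 0, 0, -0.5, 0, 0, 0, 0, 0, 0, -0.5, 0, 0, 0, 0, 0, 0, -0.5]}}

```text
t: 8.02
eef_pos: [560.6, -3.4, 125.4]
eef_rot: [-0.0, 0.998, 0.064, -0.0]
wrist_force: [-0.4, -0.1, -0.6]
grip_width: 30.1
finger_force: 0.0
```

Request:
{"op": "play_rows", "data": {"motion": [0, 0, 0, 0, 0, 0, -0.5, 0, 0, 0, 0, 0, 0, -0.5, 0, 0, 0, 0, 0, 0, -0.5, 0, 0, 0, 0, 0, 0, -0.5, 0, 0, -0.6, 0, 0, 0, -0.5]}}

```text
t: 8.43
eef_pos: [561.2, -3.5, 120.3]
eef_rot: [0.0, 0.998, 0.064, 0.001]
wrist_force: [0.1, 0.8, 0.4]
grip_width: 63.4
finger_force: 0.0
```

Request:
{"op": "play_rows", "data": {"motion": [0, 0, -0.7, 0, 0, 0, -0.5, 0, 0, -0.7, 0, 0, 0, -0.5, 0, 0, -0.7, 0, 0, 0, -0.5, 0, 0, -0.7, 0, 0, 0, -0.5, 0, 0, -0.5, 0, 0, 0, -0.5]}}

```text
t: 8.85
eef_pos: [560.3, -3.4, 85.2]
eef_rot: [-0.0, 0.998, 0.064, -0.001]
wrist_force: [0.3, 0.4, -0.3]
grip_width: 70.8
finger_force: 0.0
```

Request:
{"op": "play_rows", "data": {"motion": [0, 0, 0, 0, 0, 0, 1, 0, 0, 0, 0, 0, 0, 1, 0, 0, 0, 0, 0, 0, 1, 0, 0, 0, 0, 0, 0, 1, 0, 0, 0, 0, 0, 0, 1], "grip_force": 25}}

```text
t: 9.27
eef_pos: [560.9, -3.4, 86.8]
eef_rot: [0.0, 0.998, 0.064, 0.0]
wrist_force: [-0.4, -1.1, -0.1]
grip_width: 40.2
finger_force: 0.0
```

Request:
{"op": "play_rows", "data": {"motion": [0, 0, 0, 0, 0, 0, 1, 0, 0, 0, 0, 0, 0, 1, 0, 0, 0, 0, 0, 0, 1, 0, 0, 0, 0, 0, 0, 1, 0, 0, 0, 0, 0, 0, 1], "grip_force": 25}}

```text
t: 9.68
eef_pos: [560.7, -3.5, 86.5]
eef_rot: [0.0, 0.998, 0.064, 0.0]
wrist_force: [-0.1, -1.1, 0.1]
grip_width: 19.3
finger_force: 25.0
```

Gripped: 19.3 mm at 25 N. Now lift and go towards the rack.

Request:
{"op": "play_rows", "data": {"motion": [0, 0, 1, 0, 0, 0, 1, 0, 0, 1.5, 0, 0, 0, 1, 0, 0, 1.5, 0, 0, 0, 1, 0, 0, 1.5, 0, 0, 0, 1, 0, 0, 1.5, 0, 0, 0, 1]}}

```text
t: 10.1
eef_pos: [560.6, -3.4, 157.9]
eef_rot: [-0.0, 0.998, 0.064, 0.0]
wrist_force: [-0.1, 0.5, -1.4]
grip_width: 19.1
finger_force: 25.0
```

Request:
{"op": "play_rows", "data": {"motion": [-1.7, 2, 0.5, 0, 0, 0, 1, -1.7, 3, 0.5, 0, 0, 0, 1, -1.7, 3, 0, 0, 0, 0, 1, -1.7, 3, 0, 0, 0, 0, 1, -1.7, 3, 0, 0, 0, 0, 1]}}

```text
t: 10.52
eef_pos: [474.7, 137.7, 167.3]
eef_rot: [-0.0, 0.998, 0.064, 0.0]
wrist_force: [0.6, -0.2, -0.3]
grip_width: 19.4
finger_force: 25.0
```

Request:
{"op": "play_rows", "data": {"motion": [0, 3, 0, 0, 0, -0.02, 1, 0, 3, 0, 0, 0, -0.02, 1, 0, 2, 0, 0, 0, -0.02, 1, 0, 0, 0, 0, 0, -0.02, 1, 0, 0, 0, 0, 0, -0.02, 1]}}

```text
t: 10.93
eef_pos: [475.4, 217.2, 166.8]
eef_rot: [0.0, 1.0, 0.014, -0.0]
wrist_force: [0.5, -0.5, -1.0]
grip_width: 19.3
finger_force: 25.0
```

```bash
python3 - <<'E'
from h import *
np.set_printoptions(precision=1,suppress=True)
w=read_camera("wrist");s=read_camera("scene");o=get_obs()
print(o["eef_pos"],o["grip_width"],o["finger_force"])
for q in lm("pin_rack_hole0",w,5): print("w",q,atz(w,*q[:2],50))
for q in lm("pin_rack_hole0",s,5): print("s",q,atz(s,*q[:2],50))
print("grip",lm("pin_grip",w),lm("pin_grip",s),"foot",lm("pin_foot",w),lm("pin_foot",s))
cv2.imwrite("pics/w6.png",w["image"][:,:,::-1])
E
```

```text
[475.7 215.9 166.7] 19.427035605384667 24.98243498048396
w (152.1, 214.8, 0.98) [480.4 369.9  50. ]
w (238.1, 222.7, 0.97) [475.3 293.7  50. ]
w (199.3, 217.9, 0.68) [478.7 327.8  50. ]
w (239.0, 39.7, 0.34) [623.5 288.9  50. ]
s (238.0, 174.9, 0.93) [470.  355.6  50. ]
s (250.9, 188.5, 0.75) [475.2 293.2  50. ]
s (245.3, 177.9, 0.58) [480.5 335.4  50. ]
grip [(326.6, 316.7, 0.63)] [(257.9, 149.0, 0.62), (372.7, 324.3, 0.57)] foot [(324.8, 257.9, 0.93)] [(259.2, 181.8, 0.76), (367.8, 353.6, 0.72), (378.5, 264.6, 0.44)]
```

View pics/w6.png

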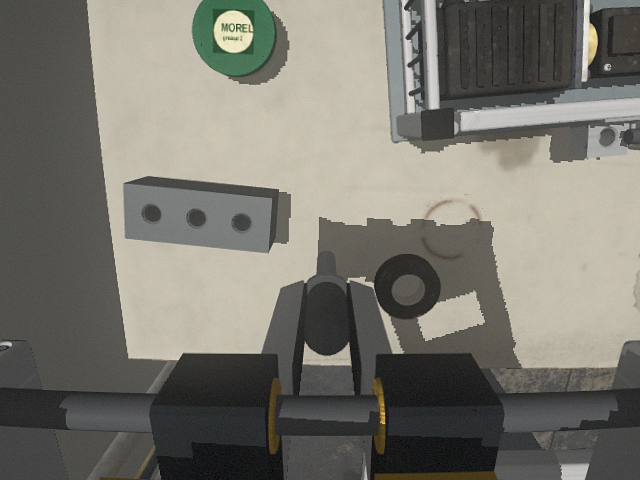

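The pin is held upright: foot at (327,253), grip at (327,318). The three empty rack holes are at (152,214), (197,218) and (241,222). I'll refine their centres from the dark blobs.

```bash
cat > holes.py <<'E'
from h import *
np.set_printoptions(precision=1,suppress=True)
w=read_camera("wrist");o=get_obs();t=np.array(o["eef_pos"]);print(t)
g=cv2.cvtColor(w["image"],cv2.COLOR_RGB2GRAY)
for X in([480.5,370],[478,330],[475.5,291]):
    u,v=proj(w,X+[50.]).round().astype(int)
    if not(15<u<625 and 15<v<465): print(X,"out",u,v);continue
    c=g[v-18:v+19,u-18:u+19].astype(float)
    m=(c<0.62*np.percentile(c,75)).astype(np.uint8)
    n,l,st,ce=cv2.connectedComponentsWithStats(m)
    k=[i for i in range(1,n) if 60<st[i,4]<600]
    for i in k: print(X,"blob",st[i,2:],ce[i]+[u-18,v-18],atz(w,*(ce[i]+[u-18,v-18]),50))
print("foot pred",proj(w,t+[0,0,-31.5]),"z",t[2]-31.5,"foot lm",lm("pin_foot",w,1))
E
python3 holes.py
```

```text
[475.8 216.2 166.5]
[480.5, 370] blob [ 19  17 210] [150.6 213.6] [482.1 369.9  50. ]
[478, 330] blob [ 16  16 206] [195.4 218.2] [478.9 330.1  50. ]
[475.5, 291] blob [ 18  16 213] [240.2 222.8] [475.7 290.7  50. ]
foot pred [324.8 255.8] z 135.01605182682573 foot lm [(325.2, 256.4, 0.93)]
```

Request:
{"op": "play_rows", "data": {"motion": [0, 2, 0, 0, 0, 0, 1, 0, 2.5, 0, 0, 0, 0, 1, 0, 2, 0, 0, 0, 0, 1, 0, 0.95, -2, 0, 0, 0, 1, 0, 0, -2, 0, 0, 0, 1]}}

```text
t: 11.85
eef_pos: [475.9, 293.0, 126.6]
eef_rot: [-0.001, 1.0, 0.015, 0.001]
wrist_force: [0.5, -0.1, -1.4]
grip_width: 19.1
finger_force: 25.0
```

Request:
{"op": "play_rows", "data": {"motion": [0, 0, -2, 0, 0, 0, 1, 0, 0, -0.5, 0, 0, 0, 1, 0, 0, 0, 0, 0, 0, 1, 0, 0, 0, 0, 0, 0, 1, 0, 0, 0, 0, 0, 0, 1]}}

```text
t: 12.27
eef_pos: [476.4, 291.3, 102.9]
eef_rot: [-0.0, 1.0, 0.014, 0.001]
wrist_force: [0.2, 0.4, -0.6]
grip_width: 19.2
finger_force: 25.0
```

```bash
python3 holes.py; python3 -c "
from h import *
s=read_camera('scene');print(lm('pin_foot',s),proj(s,[475.7,290.7,70]),lm('pin_rack_hole0',s))
w=read_camera('wrist');print(lm('pin_foot',w),proj(w,[475.7,290.7,70]),lm('pin_rack_hole0',w))"
```

```text
[476.3 291.3 102.8]
[480.5, 370] blob [ 22  20 308] [215.4 236. ] [482.  370.3  50. ]
foot pred [324.9 255.9] z 71.34084935943972 foot lm [(323.3, 256.2, 0.68)]
[(372.5, 355.7, 0.81), (251.0, 184.2, 0.69)] [250.43171575 182.94805622] [(239.5, 172.6, 0.92), (245.5, 181.7, 0.81), (250.1, 189.4, 0.8)]
[(322.6, 254.1, 0.88)] [325.57406895 255.8565352 ] [(323.3, 247.7, 0.7), (219.4, 238.7, 0.66), (271.9, 242.6, 0.6)]
```

Aligned within 1 mm. I'll descend with small steps and watch the force.

Request:
{"op": "play_rows", "data": {"motion": [-0.05, -0.05, -0.8, 0, 0, 0, 1, 0, 0, -0.6, 0, 0, 0, 1, 0, 0, -0.6, 0, 0, 0, 1, 0, 0, -0.6, 0, 0, 0, 1, 0, 0, -0.6, 0, 0, 0, 1]}}

```text
t: 13.08
eef_pos: [475.0, 290.5, 68.5]
eef_rot: [0.0, 1.0, 0.014, -0.0]
wrist_force: [-0.5, 0.8, -0.4]
grip_width: 19.5
finger_force: 25.0
```

Foot at about 37 mm with no force, so it's in the hole. Continue to the bottom.

Request:
{"op": "play_rows", "data": {"motion": [0, 0, -0.6, 0, 0, 0, 1, 0, 0, -0.6, 0, 0, 0, 1, 0, 0, -0.6, 0, 0, 0, 1, 0, 0, -0.5, 0, 0, 0, 1, 0, 0, 0, 0, 0, 0, 1]}}

```text
t: 13.5
eef_pos: [474.7, 290.3, 45.2]
eef_rot: [0.0, 1.0, 0.014, -0.001]
wrist_force: [-0.4, 0.7, -1.8]
grip_width: 19.3
finger_force: 25.0
```

Request:
{"op": "play_rows", "data": {"motion": [0, 0, -0.2, 0, 0, 0, 1, 0, 0, -0.2, 0, 0, 0, 1, 0, 0, 0, 0, 0, 0, 1, 0, 0, 0, 0, 0, 0, 1, 0, 0, 0, 0, 0, 0, 1]}}

```text
t: 13.92
eef_pos: [475.3, 290.6, 42.6]
eef_rot: [-0.0, 1.0, 0.014, 0.0]
wrist_force: [-0.5, -0.2, -1.0]
grip_width: 19.5
finger_force: 25.0
```

Request:
{"op": "play_rows", "data": {"motion": [0, 0, 0, 0, 0, 0, -0.3, 0, 0, 0, 0, 0, 0, -0.3, 0, 0, 0, 0, 0, 0, -0.3, 0, 0, 0, 0, 0, 0, -0.3, 0, 0, 0, 0, 0, 0, -0.3]}}

```text
t: 14.33
eef_pos: [475.2, 290.6, 42.5]
eef_rot: [-0.0, 1.0, 0.014, 0.0]
wrist_force: [0.2, 0.1, 0.1]
grip_width: 48.9
finger_force: 0.0
```

Request:
{"op": "play_rows", "data": {"motion": [0, 0, 0, 0, 0, 0, -0.3, 0, 0, 1, 0, 0, 0, -0.3, 0, 0, 2.5, 0, 0, 0, -0.3, 0, 0, 3, 0, 0, 0, -0.3, 0, 0, 3, 0, 0, 0, -0.3]}}

```text
t: 14.75
eef_pos: [474.9, 290.4, 139.2]
eef_rot: [0.0, 1.0, 0.014, -0.0]
wrist_force: [0.3, -0.6, -0.3]
grip_width: 61.1
finger_force: 0.0
```

Request:
{"op": "play_rows", "data": {"motion": [0, -2, 3, 0, 0, 0.02, -0.3, 0, -2.5, 3, 0, 0, 0.02, -0.3, 0, -3, 2, 0, 0, 0.02, -0.3, 0, -3, 0, 0, 0, 0.02, -0.3, 0, -3, 0, 0, 0, 0.02, -0.3]}}

```text
t: 15.17
eef_pos: [475.3, 154.5, 219.6]
eef_rot: [-0.0, 0.998, 0.065, 0.002]
wrist_force: [1.1, -0.3, 0.7]
grip_width: 61.0
finger_force: 0.0
```

```bash
python3 - <<'E'
from h import *
np.set_printoptions(precision=1,suppress=True)
w=read_camera("wrist");s=read_camera("scene");o=get_obs();print(o["t"],o["eef_pos"],o["grip_width"])
for c in(w,s): print("grip",lm("pin_grip",c),proj(c,[475.7,290.7,95]),"foot",lm("pin_foot",c,2))
i=lm("pin_grip",w,1)[0][:2];j=min(lm("pin_grip",s),key=lambda q:abs(q[0]-252))[:2]
print(tri([(w,*i),(s,*j)]))
E
```

```text
15.2667 [475.3 152.6 218.8] 60.81476450490895
grip [(173.2, 204.6, 0.67)] [173.7 203.7] foot [(619.4, 238.0, 0.82)]
grip [(373.6, 323.8, 0.78), (247.6, 175.3, 0.57)] [249.  175.1] foot [(370.8, 353.5, 0.92), (249.8, 203.2, 0.55)]
(array([473.7, 292.4,  93.7]), [0.9793715030578313, 0.9793715030577665])
```

The pin is home, with its grip centre at about 94 mm as expected. Next I go above the handle.

Request:
{"op": "play_rows", "data": {"motion": [1, -2.6, 0, 0, 0, 0, -0.5, 1, -2.6, 0, 0, 0, 0, -0.5, 1, -2.6, 0, 0, 0, 0, -0.5, 1, -2.6, 0, 0, 0, 0, -0.5, 1, -2.6, 0, 0, 0, 0, -0.5]}}

```text
t: 15.98
eef_pos: [525.6, 25.1, 217.3]
eef_rot: [-0.0, 0.998, 0.064, -0.0]
wrist_force: [0.4, -0.2, 1.0]
grip_width: 70.3
finger_force: 0.0
```

Request:
{"op": "play_rows", "data": {"motion": [1.2, -2.6, 0, 0, 0, 0, -0.5, 1.2, -2.6, 0, 0, 0, 0, -0.5, 1.2, -2.6, 0, 0, 0, 0, -0.5, 1, -2.7, 0, 0, 0, 0, -0.5, 0, 0, 0, 0, 0, 0, -0.5]}}

```text
t: 16.4
eef_pos: [572.2, -82.5, 216.5]
eef_rot: [0.0, 0.998, 0.063, -0.001]
wrist_force: [-0.9, 0.5, 0.1]
grip_width: 70.3
finger_force: 0.0
```

```bash
python3 - <<'E'
from h import *
np.set_printoptions(precision=1,suppress=True)
w=read_camera("wrist");s=read_camera("scene");d=read_camera("side");o=get_obs();print(o["t"],o["eef_pos"],o["eef_rot"])
H=[lm("handle_grip",c) for c in(w,s,d)];print(H)
X=[571,-82.5,143];print([proj(c,X) for c in(w,s,d)])
print(atz(w,*H[0][0][:2],143))
u,v=proj(w,X);u=int(u);v=int(v)
c=w["image"][v-50:v+50,u-70:u+70,::-1]
cv2.imwrite("pics/h7.png",cv2.resize(c,None,fx=5.5,fy=5.5,interpolation=cv2.INTER_CUBIC));print("crop origin",u-70,v-50)
E
```

```text
16.55 [571.2 -78.7 217.1] [-0.   1.   0.1 -0. ]
[[(326.2, 236.3, 0.56)], [(372.5, 247.2, 0.49)], [(366.8, 227.4, 0.53)]]
[array([324.6, 239.6]), array([376.9, 247.7]), array([366.2, 229.4])]
[573.8 -83.4 143. ]
crop origin 254 189
```

View pics/h7.png

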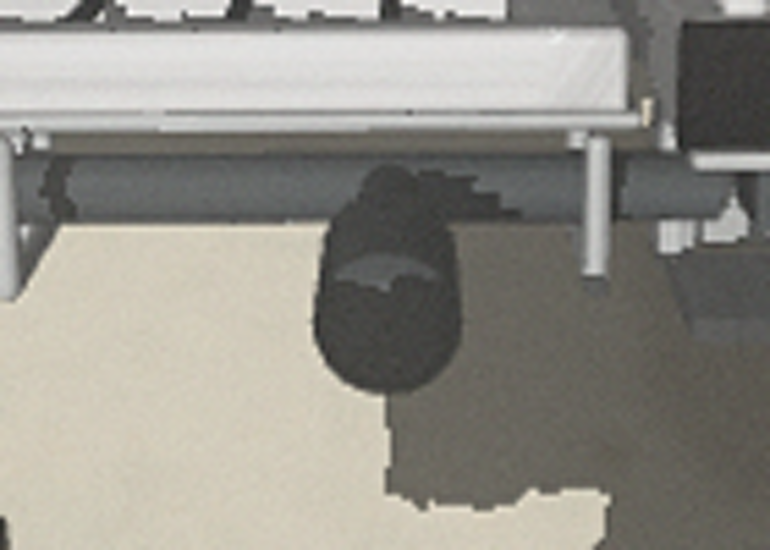

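The crop shows the handle's top disc centred at full-image pixel (324.5,248), with the bolt and guide loops below it. I'll compute from that.

```bash
python3 - <<'E'
from h import *
np.set_printoptions(precision=1,suppress=True)
w=read_camera("wrist");o=get_obs();print(o["eef_pos"],w["camera_from_world"][0][3],proj(w,[571,-82.5,143]),proj(w,[571,-82.5,165]),atz(w,324.5,248,165))
E
```

```text
[571.1 -78.4 217.7] -152.4828754286208 [330.3 238.7] [330.6 247.2] [569.8 -78.2 165. ]
```

Handle at (571,-82.3). I'll descend to eef z ≈ 87 and grip.

Request:
{"op": "play_rows", "data": {"motion": [0, -0.4, -2.5, 0, 0, 0, -0.5, 0, 0, -2.5, 0, 0, 0, -0.5, 0, 0, -2, 0, 0, 0, -0.5, 0, 0, -1.5, 0, 0, 0, -0.5, 0, 0, 0, 0, 0, 0, -0.5]}}

```text
t: 17.17
eef_pos: [569.7, -82.5, 129.6]
eef_rot: [-0.001, 0.998, 0.064, -0.002]
wrist_force: [-1.1, -0.6, 0.0]
grip_width: 70.2
finger_force: 0.0
```

Request:
{"op": "play_rows", "data": {"motion": [0, 0, -1, 0, 0, 0, -0.5, 0, 0, -1, 0, 0, 0, -0.5, 0, 0, -1, 0, 0, 0, -0.5, 0, 0, -1, 0, 0, 0, -0.5, 0, 0, -0.5, 0, 0, 0, -0.5]}}

```text
t: 17.58
eef_pos: [570.7, -83.3, 85.9]
eef_rot: [-0.0, 0.998, 0.064, -0.001]
wrist_force: [0.0, 0.5, -0.3]
grip_width: 70.8
finger_force: 0.0
```

Request:
{"op": "play_rows", "data": {"motion": [0, 0, 0, 0, 0, 0, 1, 0, 0, 0, 0, 0, 0, 1, 0, 0, 0, 0, 0, 0, 1, 0, 0, 0, 0, 0, 0, 1, 0, 0, 0, 0, 0, 0, 1], "grip_force": 35}}

```text
t: 18.0
eef_pos: [571.4, -83.5, 87.9]
eef_rot: [0.0, 0.998, 0.064, 0.0]
wrist_force: [-0.2, 0.4, -0.4]
grip_width: 40.3
finger_force: 0.0
```

Request:
{"op": "play_rows", "data": {"motion": [0, 0, 0, 0, 0, 0, 1, 0, 0, 0, 0, 0, 0, 1, 0, 0, 0, 0, 0, 0, 1, 0, 0, 0, 0, 0, 0, 1, 0, 0, 0, 0, 0, 0, 1], "grip_force": 35}}

```text
t: 18.42
eef_pos: [571.2, -81.9, 87.7]
eef_rot: [-0.001, 0.998, 0.064, 0.0]
wrist_force: [-0.4, 10.5, 3.7]
grip_width: 19.2
finger_force: 35.0
```

Gripped at 19.2 mm. Lift 15 mm.

Request:
{"op": "play_rows", "data": {"motion": [0, 0.15, 0.3, 0, 0, 0, 1, 0, 0, 0.4, 0, 0, 0, 1, 0, 0, 0.4, 0, 0, 0, 1, 0, 0, 0.4, 0, 0, 0, 1, 0, 0, 0, 0, 0, 0, 1]}}

```text
t: 18.83
eef_pos: [571.3, -81.7, 103.3]
eef_rot: [-0.0, 0.998, 0.064, 0.0]
wrist_force: [-1.0, 5.2, -2.4]
grip_width: 19.1
finger_force: 35.0
```

Lift force is about the bolt's own weight and the lift is ≈15.5 mm. Draw along the gate, direction (-0.124,0.992).

Request:
{"op": "play_rows", "data": {"motion": [-0.05, 0.4, 0, 0, 0, 0, 1, -0.05, 0.4, 0, 0, 0, 0, 1, -0.05, 0.4, 0, 0, 0, 0, 1, -0.05, 0.4, 0, 0, 0, 0, 1, 0, 0, 0, 0, 0, 0, 1]}}

```text
t: 19.25
eef_pos: [569.0, -65.2, 102.4]
eef_rot: [-0.0, 0.998, 0.064, -0.0]
wrist_force: [-0.8, 2.4, -1.9]
grip_width: 19.4
finger_force: 35.0
```

Request:
{"op": "play_rows", "data": {"motion": [-0.06, 0.45, 0, 0, 0, 0, 1, -0.06, 0.45, 0, 0, 0, 0, 1, -0.06, 0.45, 0, 0, 0, 0, 1, -0.06, 0.45, 0, 0, 0, 0, 1, -0.06, 0.45, 0, 0, 0, 0, 1]}}

```text
t: 19.67
eef_pos: [566.1, -42.9, 102.4]
eef_rot: [0.0, 0.998, 0.064, -0.0]
wrist_force: [-0.0, -1.3, -2.8]
grip_width: 19.3
finger_force: 35.0
```

Request:
{"op": "play_rows", "data": {"motion": [-0.03, 0.25, 0, 0, 0, 0, 1, 0, 0, 0, 0, 0, 0, 1, 0, 0, 0, 0, 0, 0, 1, 0, 0, 0, 0, 0, 0, 1, 0, 0, 0, 0, 0, 0, 1]}}

```text
t: 20.08
eef_pos: [565.9, -40.9, 102.4]
eef_rot: [-0.0, 0.998, 0.064, -0.0]
wrist_force: [-0.7, 0.9, -2.9]
grip_width: 19.3
finger_force: 35.0
```

Drawn about 41 mm. Swing on the arc about the hinge (≈567,130), turning with the gate.

Request:
{"op": "play_rows", "data": {"motion": [-0.44, 0.03, 0, 0, 0, -0.026, 1, -0.44, 0.03, 0, 0, 0, -0.026, 1, -0.44, 0.03, 0, 0, 0, -0.026, 1, -0.44, 0.03, 0, 0, 0, -0.026, 1, -0.44, 0.03, 0, 0, 0, -0.026, 1]}}

```text
t: 20.5
eef_pos: [544.2, -39.7, 102.7]
eef_rot: [0.0, 1.0, -0.002, 0.001]
wrist_force: [1.8, 0.0, -2.5]
grip_width: 19.3
finger_force: 35.0
```

Request:
{"op": "play_rows", "data": {"motion": [-0.43, 0.09, 0, 0, 0, -0.026, 1, -0.43, 0.09, 0, 0, 0, -0.026, 1, -0.43, 0.09, 0, 0, 0, -0.026, 1, -0.43, 0.09, 0, 0, 0, -0.026, 1, -0.43, 0.09, 0, 0, 0, -0.026, 1]}}

```text
t: 20.92
eef_pos: [522.8, -35.3, 102.7]
eef_rot: [0.0, 0.998, -0.067, 0.001]
wrist_force: [2.0, -0.5, -3.1]
grip_width: 19.4
finger_force: 35.0
```

Forces match the spring (about 2 N). Continue.

Request:
{"op": "play_rows", "data": {"motion": [-0.42, 0.14, 0, 0, 0, -0.026, 1, -0.42, 0.14, 0, 0, 0, -0.026, 1, -0.42, 0.14, 0, 0, 0, -0.026, 1, -0.42, 0.14, 0, 0, 0, -0.026, 1, -0.42, 0.14, 0, 0, 0, -0.026, 1]}}

```text
t: 21.33
eef_pos: [501.9, -28.2, 102.8]
eef_rot: [0.0, 0.991, -0.131, 0.001]
wrist_force: [2.0, -0.3, -2.9]
grip_width: 19.6
finger_force: 35.0
```

Request:
{"op": "play_rows", "data": {"motion": [-0.4, 0.2, 0, 0, 0, -0.026, 1, -0.4, 0.2, 0, 0, 0, -0.026, 1, -0.4, 0.2, 0, 0, 0, -0.026, 1, -0.4, 0.2, 0, 0, 0, -0.026, 1, -0.4, 0.2, 0, 0, 0, -0.026, 1]}}

```text
t: 21.75
eef_pos: [481.9, -18.3, 102.8]
eef_rot: [0.0, 0.981, -0.196, 0.001]
wrist_force: [2.8, -0.8, -2.2]
grip_width: 19.1
finger_force: 35.0
```

Request:
{"op": "play_rows", "data": {"motion": [0, 0, 0, 0, 0, 0, 1, 0, 0, 0, 0, 0, 0, 1, 0, 0, 0, 0, 0, 0, 1, 0, 0, 0, 0, 0, 0, 1, 0, 0, 0, 0, 0, 0, 1]}}

```text
t: 22.17
eef_pos: [481.7, -18.1, 102.5]
eef_rot: [0.0, 0.981, -0.195, 0.0]
wrist_force: [2.8, -1.5, -3.1]
grip_width: 19.1
finger_force: 35.0
```

```bash
python3 - <<'E'
from h import *
np.set_printoptions(precision=1,suppress=True)
w=read_camera("wrist");s=read_camera("scene");o=get_obs();t=np.array(o["eef_pos"]);print(o["t"],t,o["finger_force"],o["wrist_force"])
print("pin",lm("pin_grip",s),proj(s,[475.7,290.7,95]))
X=t+[0,0,53.5];print("handle",lm("handle_grip",s),proj(s,X),lm("handle_grip",w),proj(w,X),lm("gate_hinge",s))
cv2.imwrite("pics/end.png",np.vstack([w["image"],])[:,:,::-1]);save(s,"end_s.png")
h=np.array([566.7,129.5]);r=t[:2]-h;print("radius",np.hypot(*r))
E
```

```text
22.2667 [481.5 -18.  102.4] 34.99913712381385 [ 2.5 -1.6 -3. ]
pin [(372.7, 322.2, 0.6), (248.5, 175.1, 0.45)] [249.  175.1]
handle [] [319.2 241.2] [(326.8, 313.3, 0.91)] [325.9 315. ] []
radius 170.3688557939095
```

The grip is 35 N, the pull matches the gate spring at 0.52 rad, and the handle is between the pads. The pin is still home, so I hand in.

```bash
python3 -c "
from station import *
print(sign_off())"
```

```text
the job is handed in; nothing more can be done
None
```

The job is handed in with no verdict returned; by my measurements the lock pin is home in a rack hole, the bolt is drawn about 41 mm, and the gate is held about 30° open by the gripped handle.

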